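Find the loose bolt on the banding wheel and hold its cap open

TASK

One of the three capped bolts on the foot of the banding wheel has worked loose: tap down on the caps, one after another, until you find the bolt that gives way, press it right down to its stop and leave it down. Then lift that bolt's sprung cap well open (60 degrees or so) and finish while still holding it open and still, so that a colleague can get at the bolt; keep the other two caps shut and do not disturb the cup, the jar or the palette knife.

Things in the scene. Friction and masses are not known exactly. Their poses are not given: they have to be found in the camera images.
- foot: Grey cast foot of a pottery banding wheel, screwed to the bench. Origin on the bench (z = 0) under the middle of its front bar; the bar is 46 mm (x) by 270 mm (y), 30 mm high, and carries three upright bolts in a row along the foot's y axis at y = +95, 0 and -95 mm. The low aluminium turntable (radius 90 mm, top 44 mm above the bench) is centred at x = +155 mm. The foot's x axis points from the bar to the turntable, within 0.35 rad of straight away from the robot; z up.
- bolt_1 (a joint): How far the left (+y of the foot) bolt has sunk into the bar, m: 0 at the start, straight down counts positive. All three look the same. A tight bolt is solid and gives less than 1.5 mm; the one loose bolt (any of the three) gives way at about 6 N, drops 8 mm to its stop and stays down, carrying its cap with it.
- cap_1: Round aluminium cap (38 mm across) hinged on the left (+y of the foot) bolt and closed over its head. Origin on the hinge line, on the turntable side (22 mm in x from the bolt's axis), 47 mm above the bench while the bolt is up. Its axes match the foot's while shut; it opens by turning about its +y axis, lug side up and back towards the turntable, up to 1.5 rad (its z axis tilts by the opening angle). A light spring (about 1 to 2 N at the lug) shuts it when let go.
- top_1 (a point): Centre of the flat top of cap 1, the place to tap; straight above the bolt, 62 mm above the bench while the bolt is up. Pressing here pushes the bolt.
- lug_1 (a point): Centre of the lifting lug of cap 1: a round bar 12 mm thick and 20 mm long, lying along the cap's y axis, 55 mm from the hinge on the robot's side and 9 mm above the hinge line; 56 mm above the bench while the bolt is up and the cap shut, with free space below it and 85 mm between neighbouring lugs. Its two flat ends (20 mm apart) can be pinched from above; it can turn between the finger pads.
- bolt_2 (a joint): How far the middle bolt has sunk into the bar, m: 0 at the start, straight down counts positive. All three look the same. A tight bolt is solid and gives less than 1.5 mm; the one loose bolt (any of the three) gives way at about 6 N, drops 8 mm to its stop and stays down, carrying its cap with it.
- cap_2: Round aluminium cap (38 mm across) hinged on the middle bolt and closed over its head. Origin on the hinge line, on the turntable side (22 mm in x from the bolt's axis), 47 mm above the bench while the bolt is up. Its axes match the foot's while shut; it opens by turning about its +y axis, lug side up and back towards the turntable, up to 1.5 rad (its z axis tilts by the opening angle). A light spring (about 1 to 2 N at the lug) shuts it when let go.
- top_2 (a point): Centre of the flat top of cap 2, the place to tap; straight above the bolt, 62 mm above the bench while the bolt is up. Pressing here pushes the bolt.
- lug_2 (a point): Centre of the lifting lug of cap 2: a round bar 12 mm thick and 20 mm long, lying along the cap's y axis, 55 mm from the hinge on the robot's side and 9 mm above the hinge line; 56 mm above the bench while the bolt is up and the cap shut, with free space below it and 85 mm between neighbouring lugs. Its two flat ends (20 mm apart) can be pinched from above; it can turn between the finger pads.
- bolt_3 (a joint): How far the right (-y of the foot) bolt has sunk into the bar, m: 0 at the start, straight down counts positive. All three look the same. A tight bolt is solid and gives less than 1.5 mm; the one loose bolt (any of the three) gives way at about 6 N, drops 8 mm to its stop and stays down, carrying its cap with it.
- cap_3: Round aluminium cap (38 mm across) hinged on the right (-y of the foot) bolt and closed over its head. Origin on the hinge line, on the turntable side (22 mm in x from the bolt's axis), 47 mm above the bench while the bolt is up. Its axes match the foot's while shut; it opens by turning about its +y axis, lug side up and back towards the turntable, up to 1.5 rad (its z axis tilts by the opening angle). A light spring (about 1 to 2 N at the lug) shuts it when let go.
- top_3 (a point): Centre of the flat top of cap 3, the place to tap; straight above the bolt, 62 mm above the bench while the bolt is up. Pressing here pushes the bolt.
- lug_3 (a point): Centre of the lifting lug of cap 3: a round bar 12 mm thick and 20 mm long, lying along the cap's y axis, 55 mm from the hinge on the robot's side and 9 mm above the hinge line; 56 mm above the bench while the bolt is up and the cap shut, with free space below it and 85 mm between neighbouring lugs. Its two flat ends (20 mm apart) can be pinched from above; it can turn between the finger pads.
- cup: Bystander: white china cup, 80 mm wide, 65 mm high, handle to its +y; origin under its centre.
- jar: Bystander: small amber paint jar, 48 mm wide, 65 mm high; origin under its centre.
- knife: Bystander: palette knife, 200 mm long along its x (wooden handle 18 mm wide and 14 mm high to -x, narrow steel blade to +x), lying on the bench on the robot's side of the bar; origin under its middle.

How it is judged:
By the outcome, as a careful person would: the job done as asked, in the order asked, and still so for the second after the job is handed in, while the arm keeps its last pose, push and grip.
It also fails if it takes over 48 s, if anything falls off the work surface, if the arm or the gripper's body presses on something with over 40 N, if the wrist force passes 120 N, or if a joint passes its speed limit or range.

ROBOT

A 6-joint arm with a two-finger parallel gripper is mounted at the origin on the work surface. World frame = base frame: x ahead of the robot, y to its left, z up, the work surface at z = 0. Lengths are in m, angles in rad, forces in N, time in s.
With the tool pointing down it reaches from about 0.35 to 0.975 m from the base axis. Payload 4.9 kg.
Tool frame: the origin (TCP) lies at the very end of the fingers, on their centre line; the grasp point (between the pads) lies 19 mm behind it; z points along the fingers, x is the direction in which the jaws open and shut, and the axes are right-handed (so a half turn about z gives the same grasp; the last joint's range is limited). The gripper opens to 85 mm and grips with 20 to 120 N. Pads are 22 mm wide; open, the fingers measure 114 mm over their backs; the gripper's body (76 mm by 85 mm) begins 54 mm behind the grasp point. The pads swing forward as they close: fully open they stand 13 mm farther back than shut.
Start: joints at [-1.321, 0.053, 1.613, -0, 1.476, -0.119], TCP at [0.225, -0.583, 0.231] pointing down, gripper open.
Joint ranges: [-3.01, 3.01], [-1.01, 2.22], [0.06, 2.58], [-1.02, 4.17], [0.09, 2.62], [-3.14, 3.14]. Speed limits (rad/s): [2.57, 2.57, 3.14, 3.14, 3.14, 3.14].

INTERFACE

Orientations are given as a rotation vector (axis times angle).
In Python, from station import ctrl gives the robot as it stands.
- The arm moves only by the shell command python3 -m handwheel 'ROWS' [OPENING] [FORCE]. ROWS is a JSON object of lists of equal length, an entry for each row: "offset": the shift along the world's x, y, z in units of 40 mm (1.0 is 40 mm), a list of three; "roll": the turn about the world's z in units of 6 degrees (1.0 is 6 degrees). A call has exactly 10 rows; each row is the pose to reach, as a shift and turn from the pose commanded when the call began; what a row does not reach only later rows make up. A row lasts 1/10 s, in which the tool goes at most 50 mm and 8.59 degrees, less where a joint would pass 70% of its speed; a pose out of reach is approached as far as the arm can. A call with a gripper value outside its range is refused whole. OPENING is the finger opening in mm, from 0 to 85.4, set as the call begins (- or left out, the last holds). The fingers move at their own pace and stop on an object; FORCE is the grip in N (left out, the last holds). Time passes only in rows, so rows that repeat a pose let the fingers close, or fill a call up. It gives the time, the measured TCP pose, the force and the opening at its end, in the units of the state.
- ctrl.get_obs(): the state, without advancing time (a new reading comes with each control period).
- ctrl.get_image(name): name is "scene" or "top" or "wrist"; returns a dict with "img" (420x560x3 uint8, red, green, blue), "fx", "fy", "cx", "cy" (pixels), "T" (4x4, takes a point from camera to world coordinates). Camera axes: x right, y down, z forward; pixel columns grow to the right and rows downward; lengths in m; the calibration is good to about 2 mm. A picture is of the moment at which its call begins. There is no depth.
- ctrl.finish_job(): hands the job in, once; it reports no verdict.
The state is a dict: "t": time; "q": joint angles; "dq": joint speeds; "effort": joint torques, N m; "tool_pos": TCP position; "tool_rot": TCP orientation; "contact_force": force on the tool from outside, world axes, zero at the start; "wrist_torque": the same for the moment, N m; "opening": finger opening in m.
Only numpy, scipy, OpenCV 4.12 (cv2) and the standard library are available. Lean on these libraries where they do the work, as an engineer would, in place of code of your own. Each camera call takes 0.05 s, during which the arm holds its last target.

## Working session

There is one attempt and no reset: what is moved stays moved. The work goes in short steps, Python scripts to look and compute and a shell command to move; the robot and the scene stay as the last step left them, time stands still between calls to the robot, and variables do not carry over. Pictures are saved under pics/ and viewed, and the job is handed in when it is done.

```bash
ls; mkdir -p pics
python3 - <<'E'
from station import ctrl
import cv2
for n in("scene","top"):
    d=ctrl.get_image(n); cv2.imwrite(f"pics/{n}0.png",d["img"][:,:,::-1]); print(n,d["fx"],d["fy"],d["cx"],d["cy"],d["T"])
o=ctrl.get_obs(); print(o)
E
```

```text
pics
scene 446.17389338934436 446.17389338934436 283.6402101958495 212.43577497640385 [[-0.33668546  0.50072168 -0.79744636  1.39171914]
 [ 0.94160219  0.1742583  -0.28813079  0.3056154 ]
 [-0.00531169 -0.84788669 -0.53015087  0.61836467]
 [ 0.          0.          0.          1.        ]]
top 512.6499032429939 512.6499032429939 276.8553235650065 212.8562526841218 [[ 0.01966526 -0.99105494  0.1319977   0.45461558]
 [-0.99980051 -0.01903127  0.00606299  0.0399506 ]
 [-0.00349667 -0.1320906  -0.99123148  1.19222274]
 [ 0.          0.          0.          1.        ]]
{'t': 0.1, 'q': array([-1.32101404e+00,  5.33124825e-02,  1.61419871e+00, -2.53949127e-05,
        1.47598433e+00, -1.18999917e-01]), 'dq': array([ 7.88132159e-04, -1.36276807e-03, -4.00814451e-03,  1.82176349e-03,
        1.34244233e-03,  8.51140383e-05]), 'effort': array([ 1.49976018e-03, -3.94903457e+01, -3.71363211e+01, -2.96216035e-05,
        3.88654575e-03,  1.82137654e-06]), 'tool_pos': array([ 0.22514972, -0.58241758,  0.23014744]), 'tool_rot': array([-2.59006287e+00,  1.77578455e+00,  2.27243759e-03]), 'contact_force': array([-0.60077899, -0.57393581,  0.59736994]), 'wrist_torque': array([-0.00835717,  0.00292334,  0.00572423]), 'opening': 0.08517252194295603}
```

View pics/scene0.png

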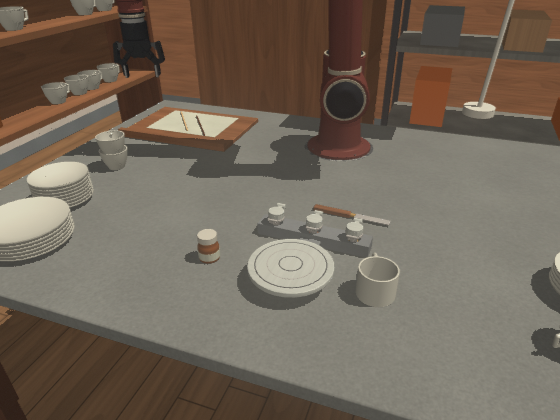

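View pics/top0.png

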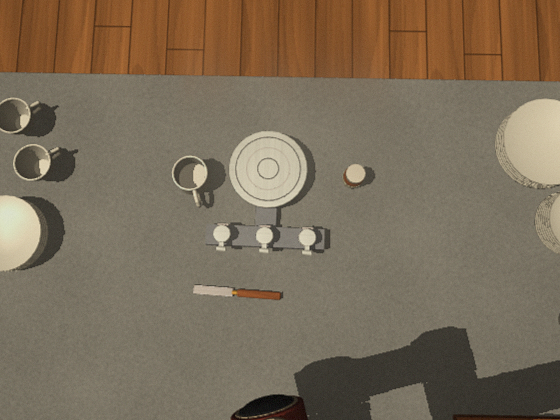

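The top view shows the turntable at about (268,168), caps at about (222,233), (265,236) and (308,237), the knife at (237,293), the cup at (190,173) and the jar at (355,175). Next I'll measure them.

```bash
cat > h.py <<'E'
import numpy as np,cv2
from station import ctrl
def ray(d,u,v,z):
    T=d["T"];r=T[:3,:3]@np.array([(u-d["cx"])/d["fx"],(v-d["cy"])/d["fy"],1]);return T[:3,3]+r*(z-T[2,3])/r[2]
def proj(d,p):
    T=d["T"];c=T[:3,:3].T@(np.array(p)-T[:3,3]);return d["cx"]+d["fx"]*c[0]/c[2],d["cy"]+d["fy"]*c[1]/c[2]
E
python3 - <<'E'
from h import *
d=ctrl.get_image("top");im=d["img"]
x0,y0,x1,y1=160,120,380,310
cv2.imwrite("pics/top_crop.png",cv2.resize(im[200:310,180:340,::-1],None,fx=5,fy=5,interpolation=cv2.INTER_CUBIC))
m=((im.min(2)>135)).astype(np.uint8);m[:,:160]=0;m[:,380:]=0;m[:120]=0;m[310:]=0
n,l,s,c=cv2.connectedComponentsWithStats(m)
for i in range(1,n):
    if s[i,4]>30: print(s[i],c[i],ray(d,*c[i],.062).round(4))
E
```

```text
[ 229  131   78   76 4296] [267.31401304 168.80493482] [0.7047 0.0703 0.062 ]
[172 156  35  47 399] [194.56140351 175.63408521] [0.6859 0.2334 0.062 ]
[346 164  19  18 261] [355.13793103 172.79693487] [ 0.6993 -0.1272  0.062 ]
[213 224  17  27 279] [220.86021505 235.37992832] [0.5525 0.1697 0.062 ]
[256 226  17  27 288] [263.66666667 237.18402778] [0.5503 0.0749 0.062 ]
[298 227  17  23 241] [306.55186722 237.53941909] [ 0.5514 -0.0198  0.062 ]
[302 251   9   4  31] [306.32258065 252.25806452] [ 0.5189 -0.0197  0.062 ]
[193 285  39  12 309] [212.12621359 290.2394822 ] [0.4322 0.1847 0.062 ]
```

View pics/top_crop.png

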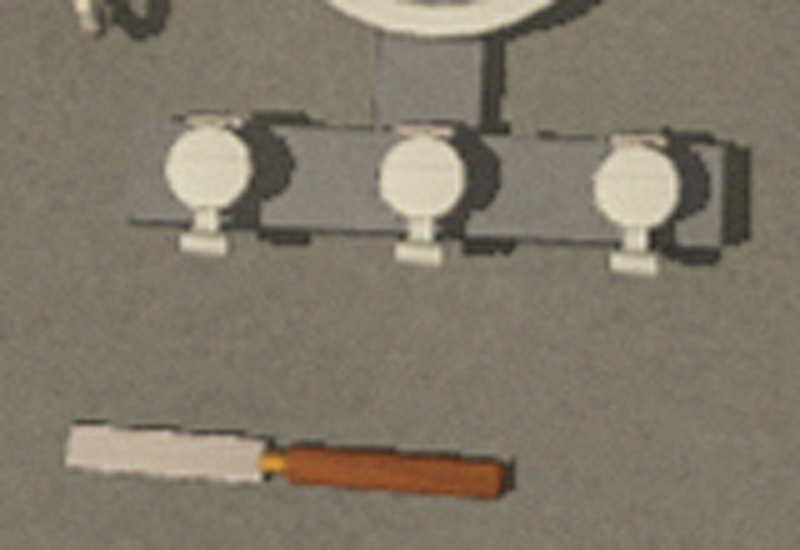

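In the crop, the disc centres are at (209,167), (423,177), (637,187) and the lugs at (204,243), (419,253), (635,263). The handle of the cup and the knife are both clear of the bar.

Run:
```python
from h import *
d=ctrl.get_image("top")
f=lambda x,y,z: ray(d,(x+.5)/5-.5+180,(y+.5)/5-.5+200,z)
t=[f(209,167,.062),f(423,177,.062),f(637,187,.062)]
l=[f(204,243,.061),f(419,253,.061),f(635,263,.061)]
for a,b in zip(t,l): print(a.round(4),b.round(4),np.linalg.norm(a-b))
v=t[0]-t[2]; print("len",np.linalg.norm(v),"yaw",np.arctan2(-v[0],v[1]))
tt=ray(d,267.6,168.5,.044);print("tt",tt, np.arctan2(*(tt-t[1])[1::-1]), np.linalg.norm((tt-t[1])[:2]))
s=ctrl.get_image("scene")
for p in t+l:print(np.round(proj(s,p),1))
cv2.imwrite("pics/sc_crop.png",cv2.resize(s["img"][190:270,240:400,::-1],None,fx=5,fy=5,interpolation=cv2.INTER_CUBIC))
print(ctrl.get_obs()["t"])
from scipy.spatial.transform import Rotation as R
print(R.from_rotvec(ctrl.get_obs()["tool_rot"]).as_matrix().round(3))
```

```text
[0.5578 0.1687 0.062 ] [0.5242 0.1699 0.061 ] 0.0336335195194461
[0.5552 0.0739 0.062 ] [0.5216 0.0749 0.061 ] 0.033584850106738486
[ 0.5526 -0.0208  0.062 ] [ 0.5191 -0.0204  0.061 ] 0.03351987753025047
len 0.18957296054904996 yaw -0.02747227825300044
tt [0.70939216 0.0701404  0.044     ] -0.024220803411320185 0.1542498794635734
[352.8 226. ]
[312.4 217.8]
[274.4 210.2]
[356.3 218.8]
[316.9 211. ]
[279.5 203.7]
0.25
[[ 0.361 -0.933 -0.   ]
 [-0.933 -0.361  0.001]
 [-0.001 -0.    -1.   ]]
```

View pics/sc_crop.png

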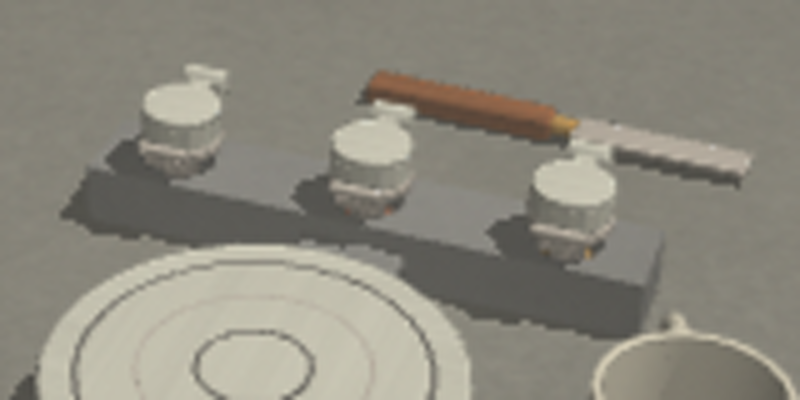

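```bash
python3 -m handwheel '{"offset":[[0.2,0.34,0],[0.6,1.03,0],[1.1,1.9,0],[1.6,2.75,0],[2.1,3.6,0],[2.6,4.5,0],[3.1,5.3,0],[3.6,6.2,0],[4.1,7.0,0],[4.6,7.9,0]],"roll":[-0.2,-0.5,-0.9,-1.3,-1.7,-2.1,-2.5,-2.9,-3.3,-3.8]}' 0 40 && python3 -m handwheel '{"offset":[[0.5,0.87,0],[1.0,1.74,0],[1.5,2.6,-0.2],[2.0,3.45,-0.6],[2.45,4.25,-1.1],[2.85,4.95,-1.6],[3.2,5.5,-2.1],[3.5,5.95,-2.6],[3.6,6.2,-2.9],[3.6,6.2,-3.0]],"roll":[0,0,0,0,0,0,0,0,0,0]}'
python3 - <<'E'
from h import *
for n in("top","wrist"):
    d=ctrl.get_image(n);cv2.imwrite(f"pics/{n}1.png",d["img"][:,:,::-1])
o=ctrl.get_obs();print(o["tool_pos"],o["contact_force"],o["q"],o["opening"])
from scipy.spatial.transform import Rotation as R
print(R.from_rotvec(o["tool_rot"]).as_matrix().round(3))
E
```

```text
t: 1.25
tool_pos: [0.4098, -0.2657, 0.2314]
tool_rot: [2.186, -2.256, 0.001]
contact_force: [0.4, -0.9, 0.1]
opening: 0.0001
t: 2.25
tool_pos: [0.5524, -0.018, 0.1095]
tool_rot: [2.189, -2.25, -0.004]
contact_force: [-0.1, -1.1, -0.8]
opening: -0.0
[ 0.55272809 -0.01934879  0.11088224] [-0.26049366  0.07877107  0.77383872] [-1.69321971e-01 -1.12532856e-02  1.88625241e+00 -4.85942772e-04
  1.26784328e+00  1.43074744e+00] -8.8011359070429e-05
[[-0.029 -1.    -0.001]
 [-1.     0.029 -0.   ]
 [ 0.     0.001 -1.   ]]
```

View pics/wrist1.png

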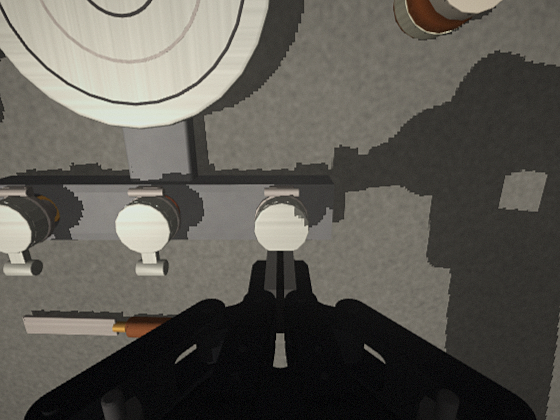

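The wrist view shows the closed fingers in line with cap 3 (centre about (281,224), fingertips at column 281). I'll check the calibration against this view and then tap.

```bash
python3 - <<'E'
from h import *
d=ctrl.get_image("wrist")
for p in((281,224),(145,228)):print(ray(d,*p,.062))
print(ray(d,151,268,.061))
E
python3 -m handwheel '{"offset":[[0,0,-0.1],[0,0,-0.3],[0,0,-0.5],[0,0,-0.7],[0,0,-0.9],[0,0,-1.0],[0,0,-1.1],[0,0,-1.15],[0,0,-1.2],[0,0,-1.2]],"roll":[0,0,0,0,0,0,0,0,0,0]}'
```

```text
[ 0.55679145 -0.02060191  0.062     ]
[0.55652993 0.07220079 0.062     ]
[0.52487574 0.07378035 0.061     ]
t: 3.4
tool_pos: [0.5533, -0.0189, 0.0632]
tool_rot: [2.189, -2.253, -0.0]
contact_force: [0.4, 0.2, 0.0]
opening: -0.0001
```

```bash
python3 -m handwheel '{"offset":[[0.05,0,0],[0.05,0,-0.02],[0.05,0,-0.04],[0.05,0,-0.06],[0.05,0,-0.08],[0.05,0,-0.09],[0.05,0,-0.1],[0.05,0,-0.1],[0.05,0,-0.1],[0.05,0,-0.1]],"roll":[0,0,0,0,0,0,0,0,0,0]}'
```

```text
t: 4.4
tool_pos: [0.5557, -0.019, 0.0602]
tool_rot: [-2.189, 2.253, -0.001]
contact_force: [-1.8, 0.5, 5.3]
opening: -0.0
```

```bash
python3 -m handwheel '{"offset":[[0,0,-0.01],[0,0,-0.02],[0,0,-0.03],[0,0,-0.04],[0,0,-0.05],[0,0,-0.05],[0,0,-0.05],[0,0,-0.05],[0,0,-0.05],[0,0,-0.05]],"roll":[0,0,0,0,0,0,0,0,0,0]}'
```

```text
t: 5.4
tool_pos: [0.5557, -0.019, 0.058]
tool_rot: [-2.189, 2.253, -0.001]
contact_force: [-1.3, 0.9, 5.5]
opening: -0.0001
```

```bash
python3 -m handwheel '{"offset":[[0,0,-0.01],[0,0,-0.02],[0,0,-0.03],[0,0,-0.04],[0,0,-0.05],[0,0,-0.06],[0,0,-0.07],[0,0,-0.08],[0,0,-0.08],[0,0,-0.08]],"roll":[0,0,0,0,0,0,0,0,0,0]}'
```

```text
t: 6.4
tool_pos: [0.5557, -0.019, 0.0548]
tool_rot: [-2.189, 2.253, -0.001]
contact_force: [-1.9, 0.0, 5.5]
opening: 0.0
```

Bolt 3 is giving way (constant 5.5 N, now about 7 mm down). I'll press on to the stop.

```bash
python3 -m handwheel '{"offset":[[0,0,-0.01],[0,0,-0.02],[0,0,-0.03],[0,0,-0.04],[0,0,-0.05],[0,0,-0.06],[0,0,-0.06],[0,0,-0.06],[0,0,-0.06],[0,0,-0.06]],"roll":[0,0,0,0,0,0,0,0,0,0]}'
```

```text
t: 7.4
tool_pos: [0.5558, -0.019, 0.0537]
tool_rot: [-2.189, 2.253, -0.0]
contact_force: [-6.0, 0.1, 12.3]
opening: -0.0001
```

```bash
python3 -m handwheel '{"offset":[[0,0,-0.01],[0,0,-0.02],[0,0,-0.03],[0,0,-0.04],[0,0,-0.04],[0,0,-0.04],[0,0,-0.04],[0,0,-0.04],[0,0,-0.04],[0,0,-0.04]],"roll":[0,0,0,0,0,0,0,0,0,0]}'
```

```text
t: 8.4
tool_pos: [0.556, -0.0191, 0.0535]
tool_rot: [2.189, -2.253, 0.0]
contact_force: [-9.4, 1.2, 20.2]
opening: -0.0003
```

```bash
python3 -m handwheel '{"offset":[[0,0,0.1],[0,0,0.3],[0,0,0.6],[0,0,0.9],[-0.2,0,1.2],[-0.4,0,1.4],[-0.6,0,1.5],[-0.8,0,1.5],[-0.85,0,1.5],[-0.85,0,1.5]],"roll":[0,0,0,0,0,0,0,0,0,0]}' 44
python3 - <<'E'
from h import *
for n in("top","wrist","scene"):
    d=ctrl.get_image(n);im=d["img"]
    if n=="scene": im=cv2.resize(im[180:270,240:400],None,fx=5,fy=5,interpolation=cv2.INTER_CUBIC)
    cv2.imwrite(f"pics/{n}2.png",im[:,:,::-1])
    print(n,np.round(proj(d,(.521,-.0195,.048)),1),np.round(proj(d,(.521,-.0295,.048)),1),np.round(proj(d,(.521,-.0095,.048)),1),np.round(proj(d,(.555,-.0195,.054)),1))
print(ctrl.get_obs()["tool_pos"],ctrl.get_obs()["opening"])
E
```

```text
t: 9.4
tool_pos: [0.5205, -0.0189, 0.1094]
tool_rot: [2.188, -2.253, -0.001]
contact_force: [0.0, -0.1, 0.5]
opening: 0.0439
top [305.9 251.7] [310.4 251.7] [301.4 251.6] [306.2 236.2]
wrist [280.2 222.3] [294.1 221.9] [266.4 222.6] [278.8 178.5]
scene [279.6 208.7] [275.7 208. ] [283.4 209.4] [274.6 213.7]
[ 0.52123897 -0.01895919  0.10972176] 0.044072811178773846
```

View pics/wrist2.png

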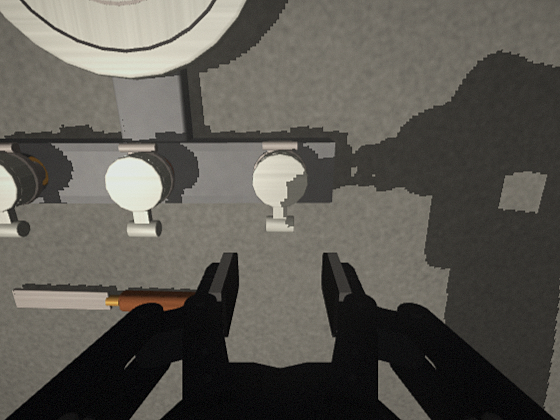

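View pics/scene2.png

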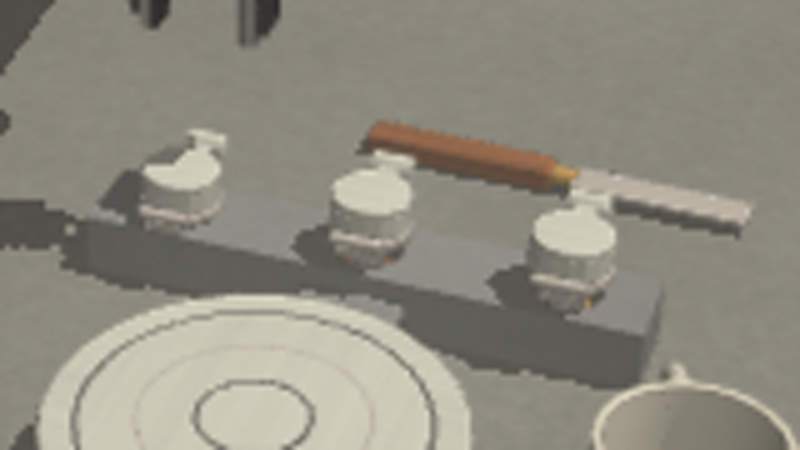

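The wrist view shows lug 3 spanning columns 266–294 at row 224, centred between the open fingers. In the scene view cap 3 sits lower than its neighbours. Next I'll descend and pinch.

```bash
python3 -m handwheel '{"offset":[[0,0,-0.1],[0,0,-0.3],[0,0,-0.6],[0,0,-0.9],[0,0,-1.2],[0,0,-1.4],[0,0,-1.6],[0,0,-1.75],[0,0,-1.8],[0,0,-1.8]],"roll":[0,0,0,0,0,0,0,0,0,0]}'
python3 - <<'E'
from h import *
for n in("wrist","scene"):
    d=ctrl.get_image(n);im=d["img"]
    if n=="scene": im=cv2.resize(im[170:260,230:340],None,fx=6,fy=6,interpolation=cv2.INTER_CUBIC)
    cv2.imwrite(f"pics/{n}3.png",im[:,:,::-1])
E
```

```text
t: 10.55
tool_pos: [0.5212, -0.0189, 0.0379]
tool_rot: [2.189, -2.253, -0.0]
contact_force: [-0.4, 1.1, -0.3]
opening: 0.044
```

View pics/wrist3.png

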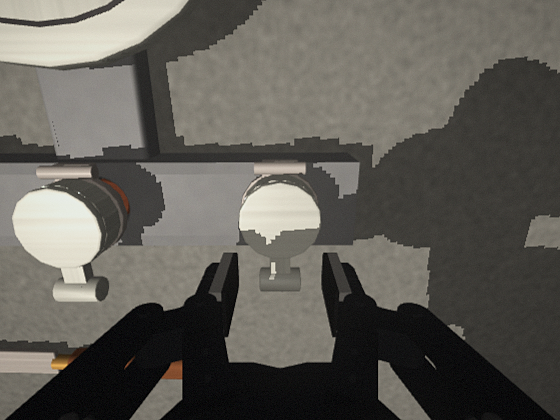

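View pics/scene3.png

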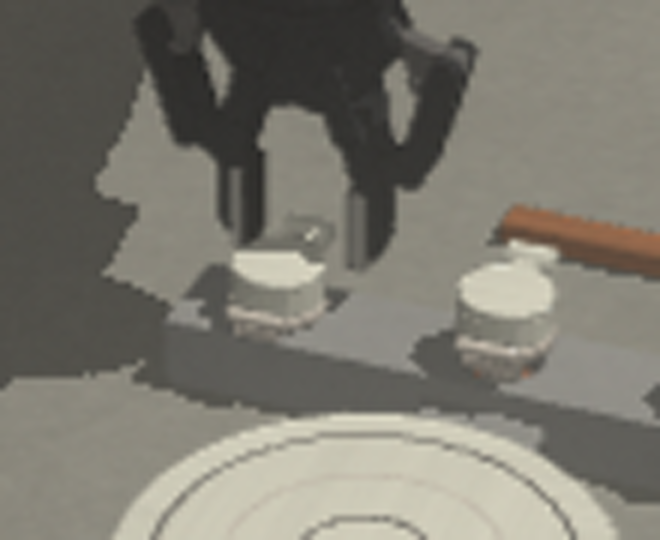

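The lug (wrist view 260–300, row 279) lies between the pads. Closing the gripper.

```bash
python3 -m handwheel '{"offset":[[0,0,0],[0,0,0],[0,0,0],[0,0,0],[0,0,0],[0,0,0],[0,0,0],[0,0,0],[0,0,0],[0,0,0]],"roll":[0,0,0,0,0,0,0,0,0,0]}' 0 40
python3 - <<'E'
from h import *
for n in("wrist",):
    d=ctrl.get_image(n);im=d["img"]
    cv2.imwrite(f"pics/{n}4.png",im[:,:,::-1])
# arc relative to start in units along foot x (yaw -.026)
for a in range(0,67,6):
    t=np.radians(a);x=-55*np.cos(t)+9*np.sin(t)+55;z=55*np.sin(t)+9*np.cos(t)-9
    print(a,round(x*np.cos(.026)/40,2),round(-x*np.sin(.026)/40,3),round(z/40,2))
E
```

```text
t: 11.65
tool_pos: [0.5216, -0.019, 0.0383]
tool_rot: [-2.188, 2.253, -0.001]
contact_force: [0.9, -0.0, 2.5]
opening: 0.0186
0 0.0 -0.0 0.0
6 0.03 -0.001 0.14
12 0.08 -0.002 0.28
18 0.14 -0.004 0.41
24 0.21 -0.005 0.54
30 0.3 -0.008 0.66
36 0.39 -0.01 0.77
42 0.5 -0.013 0.86
48 0.62 -0.016 0.95
54 0.75 -0.019 1.02
60 0.88 -0.023 1.08
66 1.02 -0.027 1.12
```

View pics/wrist4.png

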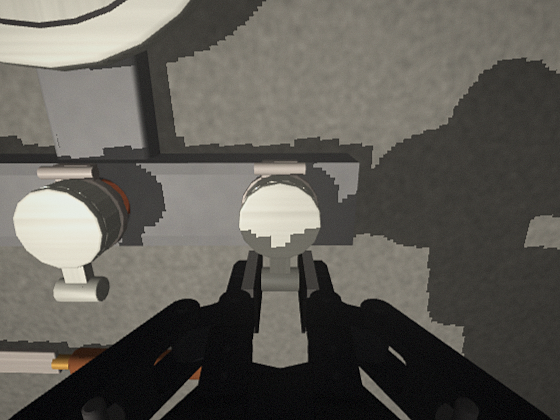

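The lug is pinched (opening 18.6 mm). Next I'll lift along the arc, first half.

```bash
python3 -m handwheel '{"offset":[[0.01,0,0.07],[0.03,0,0.14],[0.05,0,0.21],[0.08,0,0.28],[0.11,0,0.35],[0.14,0,0.41],[0.18,0,0.48],[0.21,0,0.54],[0.25,-0.01,0.6],[0.3,-0.01,0.66]],"roll":[0,0,0,0,0,0,0,0,0,0]}'
python3 - <<'E'
from h import *
for n in("wrist","scene"):
    d=ctrl.get_image(n);im=d["img"]
    if n=="scene": im=cv2.resize(im[170:260,230:340],None,fx=6,fy=6,interpolation=cv2.INTER_CUBIC)
    cv2.imwrite(f"pics/{n}5.png",im[:,:,::-1])
print(ctrl.get_obs()["contact_force"])
E
```

```text
t: 12.7
tool_pos: [0.5327, -0.0192, 0.0643]
tool_rot: [2.188, -2.253, -0.003]
contact_force: [-0.7, -0.4, -6.9]
opening: 0.0187
[-0.57181452 -0.05363091 -6.57804304]
```

View pics/wrist5.png

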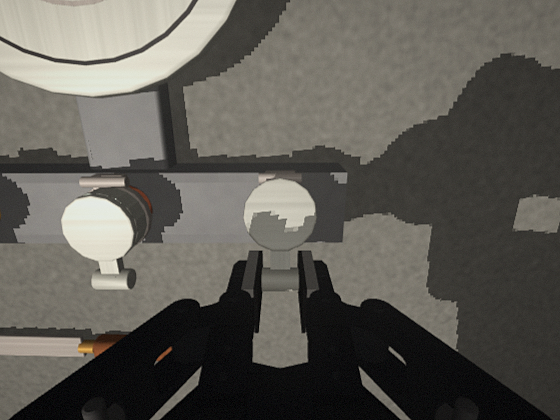

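View pics/scene5.png

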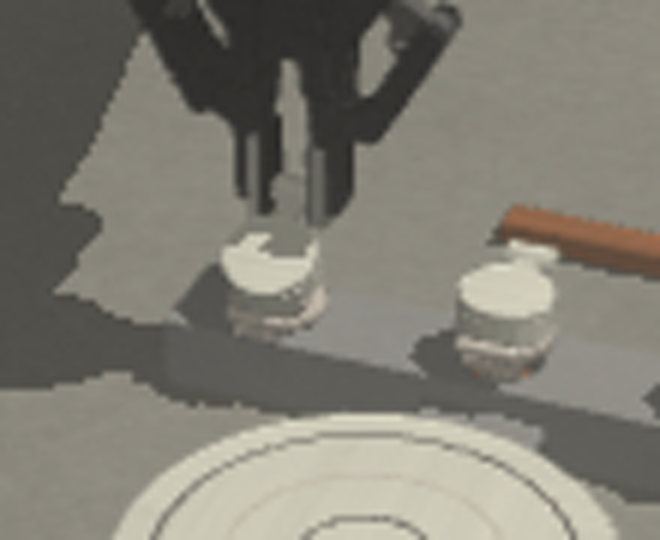

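Cap 3 is opening with the lug held, and the bolt and hinge are still low. Continuing.

```bash
python3 -m handwheel '{"offset":[[0.03,0,0.04],[0.06,0,0.07],[0.09,0,0.11],[0.12,0,0.14],[0.16,0,0.17],[0.2,0,0.2],[0.24,0,0.23],[0.28,-0.01,0.26],[0.32,-0.01,0.29],[0.32,-0.01,0.29]],"roll":[0,0,0,0,0,0,0,0,0,0]}'
```

```text
t: 13.8
tool_pos: [0.5464, -0.0196, 0.0763]
tool_rot: [-2.188, 2.253, -0.0]
contact_force: [-2.9, -0.3, -6.5]
opening: 0.0186
```

```bash
python3 -m handwheel '{"offset":[[0.04,0,0.02],[0.08,0,0.04],[0.12,0,0.06],[0.17,0,0.09],[0.22,0,0.11],[0.26,0,0.13],[0.3,-0.01,0.14],[0.33,-0.01,0.15],[0.33,-0.01,0.15],[0.33,-0.01,0.15]],"roll":[0,0,0,0,0,0,0,0,0,0]}'
python3 - <<'E'
from h import *
for n in("wrist","scene","top"):
    d=ctrl.get_image(n);im=d["img"]
    if n=="scene": im=cv2.resize(im[170:260,230:340],None,fx=6,fy=6,interpolation=cv2.INTER_CUBIC)
    cv2.imwrite(f"pics/{n}6.png",im[:,:,::-1])
print(ctrl.get_obs()["contact_force"],ctrl.get_obs()["tool_pos"])
E
```

```text
t: 14.8
tool_pos: [0.5594, -0.0201, 0.0823]
tool_rot: [-2.189, 2.253, 0.0]
contact_force: [-4.8, 1.5, -1.4]
opening: 0.0183
[-4.56430895  0.57785772 -1.05685532] [ 0.55930742 -0.02006278  0.08222403]
```

View pics/wrist6.png

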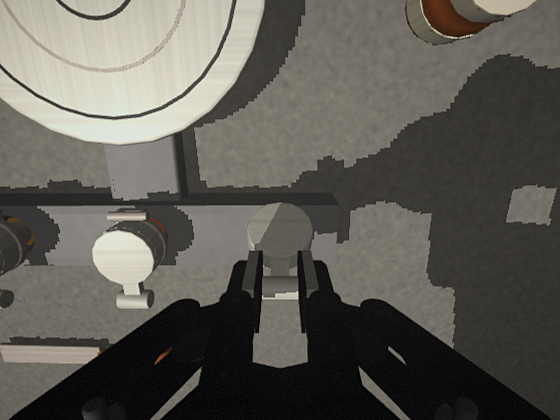

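View pics/scene6.png

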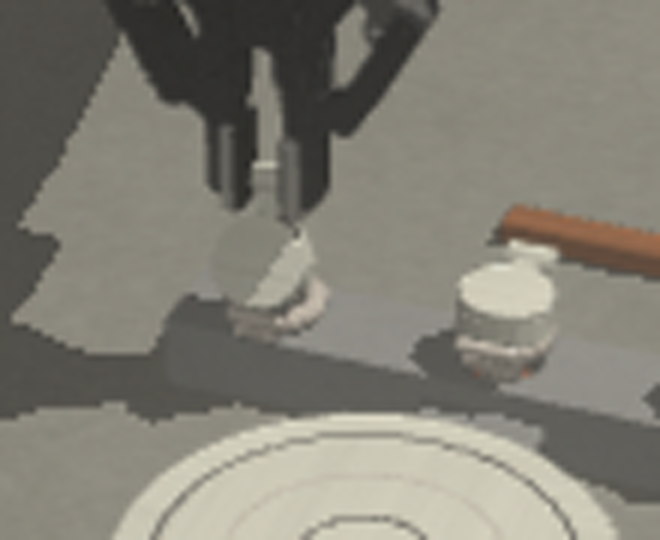

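View pics/top6.png

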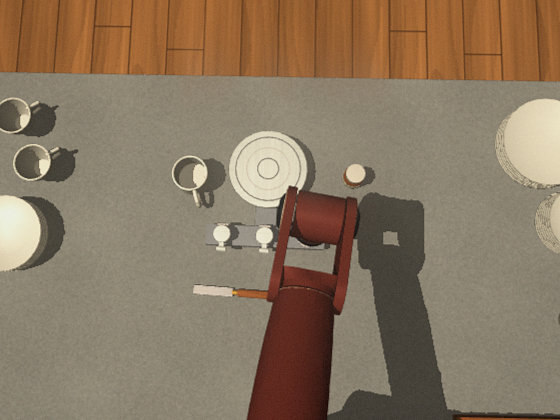

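The cap is at about 62° by arc travel (38 mm along x, 44 mm up), and the lug sits at the same place in the pads (280,286). The bolt base in the scene view is still low at about (270,325). In the top view the other caps, cup, jar and knife are where they were. I'll hold still, check once more and hand in.

```bash
python3 -m handwheel '{"offset":[[0,0,0],[0,0,0],[0,0,0],[0,0,0],[0,0,0],[0,0,0],[0,0,0],[0,0,0],[0,0,0],[0,0,0]],"roll":[0,0,0,0,0,0,0,0,0,0]}'
python3 - <<'E'
from h import *
a=cv2.imread("pics/top0.png").astype(int);d=ctrl.get_image("top")["img"][:,:,::-1].astype(int)
df=abs(a-d).max(2)
for n,(x0,y0,x1,y1) in dict(cup=(165,150,212,210),jar=(340,158,372,192),blade=(188,280,236,302),caps12=(208,222,272,254)).items(): print(n,(df[y0:y1,x0:x1]>30).mean())
o=ctrl.get_obs();print(o["tool_pos"],o["contact_force"],o["opening"],abs(o["dq"]).max())
print(ctrl.finish_job())
E
```

```text
t: 15.95
tool_pos: [0.5593, -0.0201, 0.0822]
tool_rot: [-2.189, 2.254, 0.0]
contact_force: [-6.1, 1.7, -1.5]
opening: 0.0184
cup 0.0010638297872340426
jar 0.0
blade 0.001893939393939394
caps12 0.00146484375
[ 0.5593272  -0.02009384  0.08221306] [-5.17810312  1.23593547 -0.75035225] 0.018484708630934234 0.0016202748875251373
the job is handed in; nothing more can be done
None
```

The loose bolt was the right-hand one (bolt 3). It is pressed down to its stop, and its cap was held open at about 62° when I handed the job in at about 16 s.

- **Finding the bolt:** I tapped cap 3 first and it gave way at a steady 5.5 N or so. It sank about 8 mm, then the force rose to 20 N at the stop. Because the first tap found it, caps 1 and 2 were never touched.
- **Opening the cap:** I pinched its lug (18.5 mm opening, 40 N grip) and lifted it along its arc. The 62° comes from the arm's travel along that arc and was not measured directly.
- **Last checks:** The arm was still, with about 5 N on the tool. The lug had not slipped noticeably between the pads, and the scene picture showed the bolt still low.
- **The rest of the scene:** The top picture showed no change at the cup, the jar, the knife's blade or caps 1 and 2. The knife's handle was partly hidden behind the arm, so only the blade was compared.

The scene and top cameras disagreed by about 3 mm, within or near the stated calibration, and none of the checks failed.

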